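# Tip the tube offcut out of the divided parts dish

## Robot

A 6-joint arm with a two-finger parallel gripper is mounted at the origin on the work surface. World frame = base frame: x ahead of the robot, y to its left, z up, the work surface at z = 0. Lengths are in mm, angles in rad, forces in N, time in s.
With the tool pointing down it reaches from about 300 to 950 mm from the base axis. Payload 3.1 kg.
Tool frame: the origin (TCP) lies on the centre line of the jaws, within the pads' length; the fingertips stand 11 mm ahead of it and the grasp point (between the pads) lies 8 mm behind it; z points along the fingers, y is the line along which they close (so a half turn about z gives the same grasp; the last joint's range is limited). The gripper opens to 85 mm and grips with 20 to 120 N. Pads are 22 mm wide; open, the fingers measure 114 mm over their backs; the gripper's body (76 mm by 85 mm) begins 54 mm behind the grasp point. The pads swing forward as they close: fully open they stand 13 mm farther back than shut.
Start: joints at [1.119, 0.308, 1.634, -0, 1.2, -0.07], TCP at [232.895, 579.993, 206.472] pointing down, gripper open.
Joint ranges: [-3.06, 3.06], [-0.79, 1.96], [0.05, 2.63], [-1.19, 4.34], [0.05, 2.64], [-2.94, 2.94]. Speed limits (rad/s): [2.79, 2.79, 3.14, 3.14, 3.14, 3.14].

## Interface

Orientations are given as a 3x3 rotation matrix whose columns are the frame's x, y, z axes.
In Python, from plant import sense, eyes, finish_job gives the robot as it stands.
- The arm moves only by the shell command python3 -m handwheel 'ROWS' [FORCE]. ROWS is JSON, a list of rows, each an object of numbers: "jaw": the closure in counts, from 0 (fully open) to 255 (shut); "dx", "dy", "dz": the shift along the world's x, y, z in mm; "ax", "ay", "az": the turn, a rotation vector about the world's x, y, z in degrees. In form: [{"jaw": .., "dx": .., "dy": .., "dz": .., "ax": .., "ay": .., "az": ..}, ...]. A call has 1 to 20 rows; each row is the pose to reach, as a shift and turn from the pose commanded when the call began; what a row does not reach only later rows make up. A row lasts 1/10 s, in which the tool goes at most 50 mm and 8.59 degrees, less where a joint would pass 70% of its speed; a pose out of reach is approached as far as the arm can. A call with a gripper value outside its range is refused whole. The fingers move at their own pace and stop on an object; FORCE is the grip in N (left out, the last holds). Time passes only in rows, so rows that repeat a pose let the fingers close. It gives the time, the measured TCP pose, the force and the opening at its end, in the units of the state.
- sense(): the state, without advancing time (a new reading comes with each control period).
- eyes.grab_frame(name): name is "side" or "top"; returns a dict with "frame" (400x640x3 uint8, red, green, blue), "fx", "fy", "cx", "cy" (pixels), "T" (4x4, takes a point from camera to world coordinates). Camera axes: x right, y up, looking along -z (the intrinsics and any distortion apply to the point x, -y, -z); pixel columns grow to the right and rows downward; lengths in mm; the calibration is good to about 2 mm. A picture is of the moment at which its call begins. There is no depth.
- finish_job(): hands the job in, once; it reports no verdict.
The state is a dict: "clock": time; "q": joint angles; "joint_vel": joint speeds; "tau": joint torques, N m; "eef_pos": TCP position; "tcp_rot": TCP orientation; "force": force on the tool from outside, world axes, zero at the start; "moment": the same for the moment, N m; "finger_gap": finger opening in mm.
Only numpy, scipy, OpenCV 4.12 (cv2) and the standard library are available. Lean on these libraries where they do the work, as an engineer would, in place of code of your own. Each camera call takes 0.05 s, during which the arm holds its last target. There are 200 camera calls.

## Task

Pick up the two-section parts dish by its yellow tab and tip it over the red scrap tin so that the blue square-tube offcut slides out into that tin, while the brass nut stays in the dish. Then set the dish back down level on the bare table and let go.

Things in the scene. Friction and masses are not known exactly. Their poses are not given: they have to be found in the camera images.
- dish_grip (a point): Middle of the yellow grip tab (12 mm thick in x, 60 long in y) of a 168 x 100 mm aluminium dish, 0.3 kg; 80 mm above the dish's underside, 25 below the tab's top. A 45 mm high divider under the tab parts a +x from a -x section: smooth floor, then a 20 degree ramp to the lip at |x| 84, 15 above the underside. Tipped 50 degrees or more to one side, only that side's part slides out.
- offcut_center (a point): Centre of the blue-painted square tube offcut, 26 x 26 mm in section, 34 mm long (tube along its y), lying loose in one section of the dish (either one); 0.06 kg. This is the part to tip out.
- nut_center (a point): Centre of the brass hexagon nut, 35 mm across the corners, 16 mm high, lying loose in the other section of the dish. It must stay in the dish.
- scrap_tin: Red open square scrap tin fixed to the table, 180 x 180 mm outside, 65 mm high, walls and floor 4 mm. Origin at the centre of its underside, sides along x and y, z up. A grey tin of the same shape, on the other side of the dish, is not to be used.
There are look-alikes about, which are no part of the job. Of the things shaped like the part that bears nut_center, the brass one is meant. Of the things that look like the part that bears dish_grip, the smaller one is meant.

How it is judged:
By the outcome, as a careful person would: the job done as asked, in the order asked, and still so for the second after the job is handed in, with the robot touching nothing.
It also fails if it takes over 53 s, if anything falls off the work surface, if the arm or the gripper's body presses on something with over 40 N, if the wrist force passes 120 N, or if a joint passes its speed limit or range.

## Working session

There is one attempt and no reset: what is moved stays moved. The work goes in short steps, Python scripts to look and compute and a shell command to move; the robot and the scene stay as the last step left them, time stands still between calls to the robot, and variables do not carry over. Pictures are saved under pics/ and viewed, on a budget of 10 in all, crops included, one or two more only if the job needs it, and the job is handed in when it is done.

```bash
mkdir -p pics
cat > h.py <<'E'
import numpy as np, cv2
from plant import sense, eyes, finish_job
def ray(f,u,v):
    d=np.array([(u-f["cx"])/f["fx"],-(v-f["cy"])/f["fy"],-1.]); T=np.array(f["T"])
    return T[:3,3],T[:3,:3]@d
def onplane(f,u,v,z):
    o,d=ray(f,u,v); return o+d*(z-o[2])/d[2]
def tri(f1,p1,f2,p2):
    A=np.zeros((3,3));b=np.zeros(3);R=[]
    for f,p in((f1,p1),(f2,p2)):
        o,d=ray(f,*p); d=d/np.linalg.norm(d);P=np.eye(3)-np.outer(d,d);A+=P;b+=P@o;R.append((P,o))
    x=np.linalg.solve(A,b); return x,[np.linalg.norm(P@(x-o)) for P,o in R]
E
python3 - <<'E'
from h import *
import pickle
fs={}
for n in("top","side"):
    f=eyes.grab_frame(n);fs[n]=f;print(n,{k:v for k,v in f.items() if k!="frame"})
    cv2.imwrite(f"pics/{n}0.png",f["frame"][:,:,::-1])
pickle.dump(fs,open("f0.pkl","wb"));print(sense())
E
```

```text
top {'fx': 367.49625897124713, 'fy': 367.49625897124713, 'cx': 320.11045310017755, 'cy': 198.4934133188912, 'T': array([[ 7.84962128e-04,  9.93046924e-01, -1.17716566e-01,
         3.48119550e+02],
       [-9.99575590e-01,  4.20718373e-03,  2.88260353e-02,
         1.42167516e+02],
       [ 2.91208609e-02,  1.17643978e-01,  9.92628767e-01,
         1.10741121e+03],
       [ 0.00000000e+00,  0.00000000e+00,  0.00000000e+00,
         1.00000000e+00]])}
side {'fx': 477.20567183938306, 'fy': 477.20567183938306, 'cx': 309.3564961707535, 'cy': 202.55843826961785, 'T': array([[ 8.95158424e-01,  3.34212771e-01, -2.94946131e-01,
         1.08881796e+02],
       [-4.45613709e-01,  6.87217950e-01, -5.73724596e-01,
        -5.71702146e+02],
       [ 1.09461889e-02,  6.45006444e-01,  7.64098729e-01,
         1.02643883e+03],
       [ 0.00000000e+00,  0.00000000e+00,  0.00000000e+00,
         1.00000000e+00]])}
{'clock': 0.1, 'q': array([ 1.11929615e+00,  3.08953277e-01,  1.63507603e+00,  1.06386143e-05,
        1.19972473e+00, -6.97010538e-02]), 'joint_vel': array([ 0.0005894 , -0.00160887, -0.00313962, -0.00032079,  0.00107204,
       -0.00069729]), 'tau': array([-5.43152564e-04, -4.16403937e+01, -2.77645361e+01, -1.26414412e-05,
        4.01227866e-03, -1.62778497e-05]), 'eef_pos': array([232.53427473, 579.2506149 , 205.33199295]), 'tcp_rot': array([[-9.27994285e-01,  3.72593210e-01, -9.51964572e-04],
       [ 3.72594392e-01,  9.27992270e-01, -1.94046816e-03],
       [ 1.60410503e-04, -2.15544002e-03, -9.99997664e-01]]), 'force': array([ 0.09492452, -0.03837662,  0.51067739]), 'moment': array([ 0.00357279, -0.01592725,  0.03792526]), 'finger_gap': 85.64150071527128}
```

View pics/top0.png

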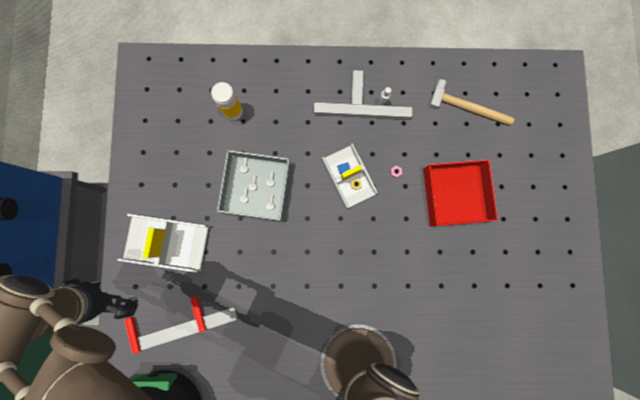

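View pics/side0.png

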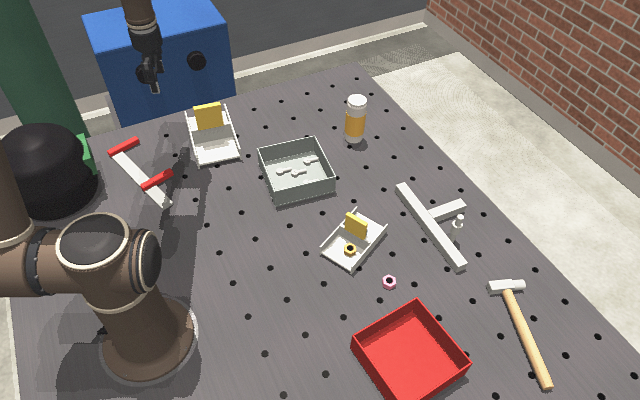

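The top view shows two dish-shaped things, at about (349,175) and (165,243). The one at (349,175) is smaller and holds the blue offcut at (344,168) and the brass nut at (356,184), so it is the dish meant. The large one at (165,243) is a look-alike. The pink nut at (396,171) isn't brass, so it is also a look-alike. The red tin is at (460,193) and the grey one at (254,185). I'll confirm with an enlarged crop and measure.

Run:
```python
from h import *
import pickle
fs=pickle.load(open("f0.pkl","rb"))
t,s=fs["top"],fs["side"]
a=cv2.resize(t["frame"][130:225,310:410],(400,380),interpolation=cv2.INTER_CUBIC)
b=cv2.resize(s["frame"][195:290,310:410],(400,380),interpolation=cv2.INTER_CUBIC)
cv2.imwrite("pics/crop1.png",np.hstack([a,b])[:,:,::-1])
def blobs(f,name,lo,hi,minA=15):
    h=cv2.cvtColor(f["frame"],cv2.COLOR_RGB2HSV);m=cv2.inRange(h,lo,hi)
    n,l,st,c=cv2.connectedComponentsWithStats(m)
    out=[]
    for i in range(1,n):
        if st[i,4]>=minA:
            p=np.argwhere(l==i)[:,::-1].astype(np.float32); r=cv2.minAreaRect(p)
            out.append((c[i],r)); print(name,st[i,4],c[i].round(1),cv2.boxPoints(r).round(1).tolist())
    return out
for n,f in fs.items():
    blobs(f,n+" yellow",(24,120,60),(32,255,255));blobs(f,n+" brass",(12,100,60),(24,255,255))
    blobs(f,n+" blue",(100,120,60),(125,255,255)); blobs(f,n+" red",(0,180,60),(5,255,255),300)
    blobs(f,n+" white",(0,0,185),(179,40,255),300)
```

```text
top yellow 110 [351.1 171.7] [[340.3999938964844, 173.8000030517578], [360.0, 164.0], [362.3999938964844, 168.8000030517578], [342.79998779296875, 178.60000610351562]]
top yellow 24 [354.8 185.7] [[350.20001220703125, 185.60000610351562], [352.20001220703125, 181.60000610351562], [359.79998779296875, 185.39999389648438], [357.79998779296875, 189.39999389648438]]
top yellow 469 [153.3 242.8] [[142.3000030517578, 256.8999938964844], [147.60000610351562, 227.10000610351562], [164.1999969482422, 230.0], [158.89999389648438, 259.79998779296875]]
top brass 625 [477.7 109.3] [[441.20001220703125, 100.9000015258789], [444.20001220703125, 92.69999694824219], [513.9000244140625, 117.5999984741211], [510.8999938964844, 125.80000305175781]]
top brass 221 [231.6 109.7] [[217.0, 105.0], [237.0, 96.5999984741211], [243.6999969482422, 112.5], [223.6999969482422, 120.9000015258789]]
top brass 28 [349.6 175.5] [[341.29998779296875, 177.3000030517578], [360.0, 170.0], [360.8999938964844, 172.39999389648438], [342.29998779296875, 179.6999969482422]]
top brass 71 [355.6 183.6] [[351.0, 179.0], [360.0, 17
[... 4173 characters left out ...]
, 184.39999389648438], [430.3999938964844, 157.8000030517578], [494.1000061035156, 241.60000610351562], [459.1000061035156, 268.20001220703125]]
side white 931 [352.4 244.4] [[321.20001220703125, 251.89999389648438], [361.6000061035156, 202.3000030517578], [387.79998779296875, 223.60000610351562], [347.3999938964844, 273.20001220703125]]
side white 329 [ 86.3 256.5] [[56.0, 238.0], [127.0, 238.0], [127.0, 268.0], [56.0, 268.0]]
side white 315 [506.7 283.7] [[488.79998779296875, 280.1000061035156], [524.5999755859375, 277.3999938964844], [525.2999877929688, 286.8999938964844], [489.5, 289.6000061035156]]
side white 1451 [  7.4 356.2] [[-0.0, 297.0], [19.0, 297.0], [19.0, 399.0], [0.0, 399.0]]
```

View pics/crop1.png

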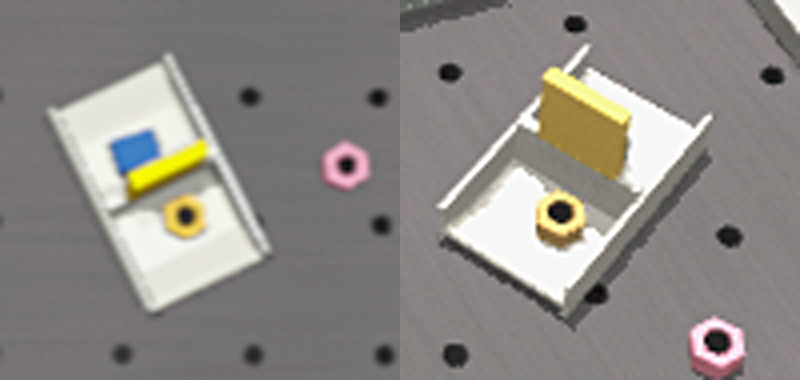

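The crop confirms it. In the small dish the blue offcut lies on the far side of the yellow tab (top view 343,167) and the brass nut on the robot's side (355.6,183.6). The pink nut lies outside the dish.

Run:
```python
from h import *
import pickle
fs=pickle.load(open("f0.pkl","rb"))
t,s=fs["top"],fs["side"]
C=lambda u,v,o:( o[0]+(u+.5)/4-.5, o[1]+(v+.5)/4-.5)
L=C(130,186,(310,130));R=C(207,149,(310,130))
l=onplane(t,*L,105);r=onplane(t,*R,105);print("tab top ends",l,r,np.linalg.norm(l-r),"mid",(l+r)/2,"dir",np.degrees(np.arctan2(*(l-r)[1::-1])))
SL=C(148,72,(310,195));SR=C(228,121,(310,195))
print("tri",tri(t,L,s,SL),tri(t,R,s,SR))
# dish outline corners at lip 15
for u,v in((52,113),(168,55),(268,252),(153,310)):print("lip",onplane(t,*C(u,v,(310,130)),20))
# red tin rim corners
h=cv2.cvtColor(t["frame"],cv2.COLOR_RGB2HSV);m=cv2.inRange(h,(0,150,50),(6,255,255));m[:150]=0;m[240:]=0;m[:,:400]=0
c=max(cv2.findContours(m,0,2)[0],key=cv2.contourArea)
q=cv2.approxPolyDP(cv2.convexHull(c),6,True)[:,0];print(q.tolist())
for p in q:print("tin rim",onplane(t,*p,65).round(1))
print("nut",onplane(t,355.6,183.6,18),"off",onplane(t,343.1,167.2,28))
hs=cv2.cvtColor(s["frame"],cv2.COLOR_RGB2HSV);m=cv2.inRange(hs,(0,150,50),(6,255,255));m[:280]=0
c=max(cv2.findContours(m,0,2)[0],key=cv2.contourArea)
q=cv2.approxPolyDP(cv2.convexHull(c),5,True)[:,0]
for p in q:print("side rim",p,onplane(s,*p,65).round(1))
```

```text
tab top ends [529.71233674  52.03860749 105.        ] [556.17326182  -1.86428949 105.        ] 60.04750501745808 mid [542.94279928  25.087159   105.        ] dir 116.14641547052177
tri (array([531.70881488,  51.28073927, 104.17572783]), [np.float64(1.9310043430994415), np.float64(1.931004343099545)]) (array([558.03090254,  -2.73527935, 102.56991905]), [np.float64(1.408755324825336), np.float64(1.4087553248251603)])
lip [600.68081593 103.086064    20.        ]
lip [646.3645716   14.79234332  20.        ]
lip [495.52445805 -59.02112771  20.        ]
lip [451.53135703  27.81612972  20.        ]
[[488, 160], [497, 219], [430, 225], [424, 168]]
tin rim [ 587.5 -380.7   65. ]
tin rim [ 414.4 -397.7   65. ]
tin rim [ 396.8 -202.4   65. ]
tin rim [ 562.4 -190.5   65. ]
nut [522.90032969   3.71881006  18.        ] off [570.79082836  42.01883421  28.        ]
side rim [417 297] [ 574.6 -207.1   65. ]
side rim [471 363] [ 586.8 -383.1   65. ]
side rim [428 399] [ 464.6 -403.1   65. ]
side rim [386 399] [ 390.6 -366.6   65. ]
side rim [350 347] [ 379.8 -242.9   65. ]
side rim [352 335] [ 396.8 -221.5   65. ]
```

```bash
R='{"jaw":0,"dx":311,"dy":-555,"dz":-50,"az":-42}'; python3 -m handwheel '[{"jaw":0,"dx":311,"dy":-555,"dz":-46,"az":-42},{"jaw":0,"dx":311,"dy":-555,"dz":-46,"az":-42},{"jaw":0,"dx":311,"dy":-555,"dz":-46,"az":-42},{"jaw":0,"dx":311,"dy":-555,"dz":-46,"az":-42},{"jaw":0,"dx":311,"dy":-555,"dz":-46,"az":-42},{"jaw":0,"dx":311,"dy":-555,"dz":-46,"az":-42},{"jaw":0,"dx":311,"dy":-555,"dz":-46,"az":-42},{"jaw":0,"dx":311,"dy":-555,"dz":-46,"az":-42},{"jaw":0,"dx":311,"dy":-555,"dz":-46,"az":-42},{"jaw":0,"dx":311,"dy":-555,"dz":-46,"az":-42},{"jaw":0,"dx":311,"dy":-555,"dz":-46,"az":-42},{"jaw":0,"dx":311,"dy":-555,"dz":-46,"az":-42},{"jaw":0,"dx":311,"dy":-555,"dz":-46,"az":-42},{"jaw":0,"dx":311,"dy":-555,"dz":-46,"az":-42},{"jaw":0,"dx":311,"dy":-555,"dz":-46,"az":-42},{"jaw":0,"dx":311,"dy":-555,"dz":-46,"az":-42},{"jaw":0,"dx":311,"dy":-555,"dz":-46,"az":-42},{"jaw":0,"dx":311,"dy":-555,"dz":-46,"az":-42}]' 70
python3 - <<'E'
from h import *
s=sense();print(s["clock"],s["eef_pos"],np.degrees(np.arctan2(s["tcp_rot"][1,1],s["tcp_rot"][0,1])),s["q"])
f=eyes.grab_frame("side");cv2.imwrite("pics/side1.png",cv2.resize(f["frame"][130:320,230:480],(750,570),interpolation=cv2.INTER_CUBIC)[:,:,::-1])
E
```

```text
0.1 [232.53427473 579.2506149  205.33199295] 68.12431014201488 [ 1.11929615e+00  3.08953277e-01  1.63507603e+00  1.06386143e-05
  1.19972473e+00 -6.97010538e-02]invalid input
```

View pics/side1.png

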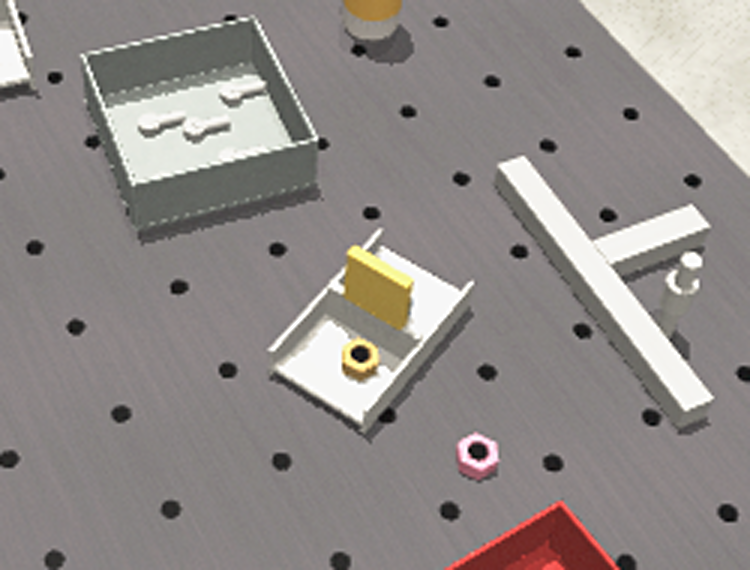

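The move was refused and the arm did not move, so this view is unchanged: the tab is at (378,288) in the crop. Rows probably need every key, so I'll give them all.

```bash
python3 -m handwheel '[{"jaw":0,"dx":311,"dy":-555,"dz":-46,"ax":0,"ay":0,"az":-42},{"jaw":0,"dx":311,"dy":-555,"dz":-46,"ax":0,"ay":0,"az":-42},{"jaw":0,"dx":311,"dy":-555,"dz":-46,"ax":0,"ay":0,"az":-42},{"jaw":0,"dx":311,"dy":-555,"dz":-46,"ax":0,"ay":0,"az":-42},{"jaw":0,"dx":311,"dy":-555,"dz":-46,"ax":0,"ay":0,"az":-42},{"jaw":0,"dx":311,"dy":-555,"dz":-46,"ax":0,"ay":0,"az":-42},{"jaw":0,"dx":311,"dy":-555,"dz":-46,"ax":0,"ay":0,"az":-42},{"jaw":0,"dx":311,"dy":-555,"dz":-46,"ax":0,"ay":0,"az":-42},{"jaw":0,"dx":311,"dy":-555,"dz":-46,"ax":0,"ay":0,"az":-42},{"jaw":0,"dx":311,"dy":-555,"dz":-46,"ax":0,"ay":0,"az":-42},{"jaw":0,"dx":311,"dy":-555,"dz":-46,"ax":0,"ay":0,"az":-42},{"jaw":0,"dx":311,"dy":-555,"dz":-46,"ax":0,"ay":0,"az":-42},{"jaw":0,"dx":311,"dy":-555,"dz":-46,"ax":0,"ay":0,"az":-42},{"jaw":0,"dx":311,"dy":-555,"dz":-46,"ax":0,"ay":0,"az":-42},{"jaw":0,"dx":311,"dy":-555,"dz":-46,"ax":0,"ay":0,"az":-42},{"jaw":0,"dx":311,"dy":-555,"dz":-46,"ax":0,"ay":0,"az":-42},{"jaw":0,"dx":311,"dy":-555,"dz":-46,"ax":0,"ay":0,"az":-42},{"jaw":0,"dx":311,"dy":-555,"dz":-46,"ax":0,"ay":0,"az":-42}]' 70
```

```text
clock: 1.95
eef_pos: [543.4, 26.2, 160.6]
tcp_rot: [[-0.442, 0.897, -0.0], [0.897, 0.442, 0.0], [0.0, 0.0, -1.0]]
force: [-0.5, 0.0, -0.6]
finger_gap: 85.3
```

```bash
python3 -m handwheel '[{"jaw":0,"dx":0,"dy":0,"dz":-30,"ax":0,"ay":0,"az":0},{"jaw":0,"dx":0,"dy":0,"dz":-60,"ax":0,"ay":0,"az":0},{"jaw":0,"dx":0,"dy":0,"dz":-80,"ax":0,"ay":0,"az":0},{"jaw":0,"dx":0,"dy":0,"dz":-88,"ax":0,"ay":0,"az":0},{"jaw":120,"dx":0,"dy":0,"dz":-88,"ax":0,"ay":0,"az":0},{"jaw":150,"dx":0,"dy":0,"dz":-88,"ax":0,"ay":0,"az":0},{"jaw":255,"dx":0,"dy":0,"dz":-88,"ax":0,"ay":0,"az":0},{"jaw":255,"dx":0,"dy":0,"dz":-88,"ax":0,"ay":0,"az":0},{"jaw":255,"dx":0,"dy":0,"dz":-88,"ax":0,"ay":0,"az":0},{"jaw":255,"dx":0,"dy":0,"dz":-88,"ax":0,"ay":0,"az":0},{"jaw":255,"dx":0,"dy":0,"dz":-88,"ax":0,"ay":0,"az":0},{"jaw":255,"dx":0,"dy":0,"dz":-88,"ax":0,"ay":0,"az":0}]' 70
```

```text
clock: 3.15
eef_pos: [545.0, 25.0, 73.7]
tcp_rot: [[-0.44, 0.898, 0.002], [0.898, 0.44, 0.0], [-0.001, 0.002, -1.0]]
force: [-1.3, -0.2, 4.6]
finger_gap: 9.2
```

```bash
python3 -m handwheel '[{"jaw":255,"dx":0,"dy":0,"dz":0,"ax":0,"ay":0,"az":0},{"jaw":255,"dx":0,"dy":0,"dz":0,"ax":0,"ay":0,"az":0},{"jaw":255,"dx":0,"dy":0,"dz":4,"ax":0,"ay":0,"az":0},{"jaw":255,"dx":0,"dy":0,"dz":12,"ax":0,"ay":0,"az":0},{"jaw":255,"dx":0,"dy":0,"dz":20,"ax":0,"ay":0,"az":0},{"jaw":255,"dx":0,"dy":0,"dz":25,"ax":0,"ay":0,"az":0},{"jaw":255,"dx":0,"dy":0,"dz":25,"ax":0,"ay":0,"az":0},{"jaw":255,"dx":0,"dy":0,"dz":25,"ax":0,"ay":0,"az":0}]'
python3 - <<'E'
from h import *
f=eyes.grab_frame("side");cv2.imwrite("pics/side2.png",cv2.resize(f["frame"][130:320,230:480],(750,570),interpolation=cv2.INTER_CUBIC)[:,:,::-1])
E
```

```text
clock: 3.95
eef_pos: [543.9, 25.0, 97.6]
tcp_rot: [[-0.44, 0.898, 0.0], [0.898, 0.44, -0.0], [-0.0, 0.0, -1.0]]
force: [-0.4, 0.2, -4.3]
finger_gap: 9.8
```

View pics/side2.png

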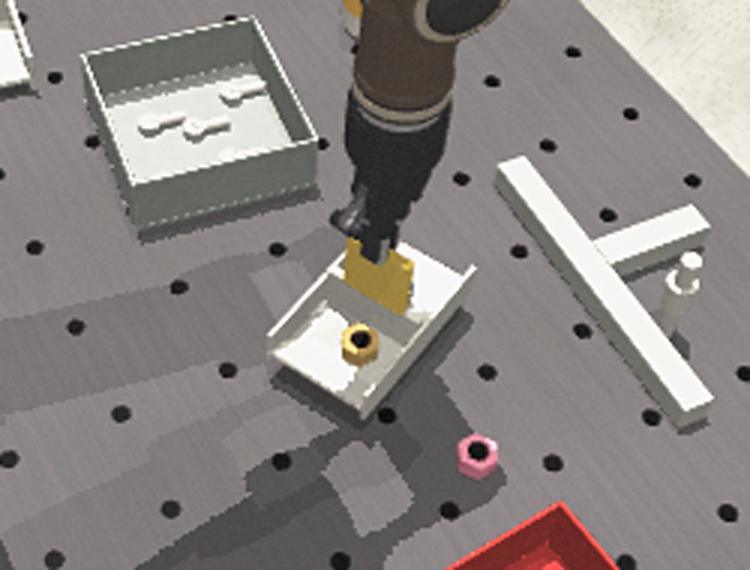

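The dish is held and level, the brass nut is still inside (360,342 in the crop), and the wrist carries 4.3 N. Next I'll move it over the red tin, with the yaw.

```bash
python3 -m handwheel '[{"jaw":255,"dx":0,"dy":0,"dz":10,"ax":0,"ay":0,"az":0},{"jaw":255,"dx":0,"dy":0,"dz":30,"ax":0,"ay":0,"az":0},{"jaw":255,"dx":0,"dy":-5,"dz":55,"ax":0,"ay":0,"az":-1},{"jaw":255,"dx":-3,"dy":-15,"dz":80,"ax":0,"ay":0,"az":-3},{"jaw":255,"dx":-7,"dy":-31,"dz":98,"ax":0,"ay":0,"az":-6},{"jaw":255,"dx":-12,"dy":-52,"dz":104,"ax":0,"ay":0,"az":-10},{"jaw":255,"dx":-18,"dy":-77,"dz":104,"ax":0,"ay":0,"az":-14},{"jaw":255,"dx":-25,"dy":-105,"dz":104,"ax":0,"ay":0,"az":-19},{"jaw":255,"dx":-32,"dy":-134,"dz":104,"ax":0,"ay":0,"az":-24},{"jaw":255,"dx":-39,"dy":-163,"dz":104,"ax":0,"ay":0,"az":-30},{"jaw":255,"dx":-46,"dy":-192,"dz":104,"ax":0,"ay":0,"az":-35},{"jaw":255,"dx":-53,"dy":-221,"dz":104,"ax":0,"ay":0,"az":-41},{"jaw":255,"dx":-59,"dy":-248,"dz":104,"ax":0,"ay":0,"az":-46},{"jaw":255,"dx":-65,"dy":-271,"dz":104,"ax":0,"ay":0,"az":-50},{"jaw":255,"dx":-69,"dy":-289,"dz":104,"ax":0,"ay":0,"az":-53},{"jaw":255,"dx":-72,"dy":-302,"dz":104,"ax":0,"ay":0,"az":-56},{"jaw":255,"dx":-74,"dy":-309,"dz":104,"ax":0,"ay":0,"az":-57},{"jaw":255,"dx":-74,"dy":-311,"dz":104,"ax":0,"ay":0,"az":-57},{"jaw":255,"dx":-74,"dy":-311,"dz":104,"ax":0,"ay":0,"az":-57},{"jaw":255,"dx":-74,"dy":-311,"dz":104,"ax":0,"ay":0,"az":-57}]'
python3 -c "
from plant import sense;s=sense();print(s['q'],s['force'])"
```

```text
clock: 6.0
eef_pos: [470.0, -285.2, 201.4]
tcp_rot: [[0.512, 0.859, -0.0], [0.859, -0.512, 0.001], [0.001, -0.0, -1.0]]
force: [-0.6, -0.3, -3.8]
finger_gap: 9.3
[-6.24817106e-01  1.69439336e-01  1.81666732e+00  5.49378243e-04
  1.15600546e+00 -8.71401324e-02] [-0.55240054 -0.27794185 -3.75663468]
```

```bash
python3 -m handwheel '[{"jaw":255,"dx":0,"dy":0,"dz":0,"ax":1.3,"ay":2.1,"az":0},{"jaw":255,"dx":0,"dy":0,"dz":0,"ax":3.8,"ay":6.4,"az":0},{"jaw":255,"dx":0,"dy":0,"dz":0,"ax":6.4,"ay":10.7,"az":0},{"jaw":255,"dx":0,"dy":0,"dz":0,"ax":9,"ay":15,"az":0},{"jaw":255,"dx":0,"dy":0,"dz":0,"ax":11.5,"ay":19.3,"az":0},{"jaw":255,"dx":0,"dy":0,"dz":0,"ax":12.8,"ay":21.5,"az":0},{"jaw":255,"dx":0,"dy":0,"dz":0,"ax":12.8,"ay":21.5,"az":0}]'
python3 -c "
from plant import sense;s=sense();print(s['q'],s['force'])"
```

```text
clock: 6.7
eef_pos: [471.4, -286.0, 199.9]
tcp_rot: [[0.512, 0.779, -0.363], [0.859, -0.464, 0.216], [-0.0, -0.422, -0.906]]
force: [0.3, 1.1, -4.4]
finger_gap: 9.3
[-0.60599861  0.47619031  1.48183416 -0.02936259  1.61873635 -0.06348888] [ 0.32067752  1.11573625 -4.43487988]
```

```bash
python3 -m handwheel '[{"jaw":255,"dx":0,"dy":0,"dz":0,"ax":1.3,"ay":2.1,"az":0},{"jaw":255,"dx":0,"dy":0,"dz":0,"ax":3.8,"ay":6.4,"az":0},{"jaw":255,"dx":0,"dy":0,"dz":0,"ax":6.4,"ay":10.7,"az":0},{"jaw":255,"dx":0,"dy":0,"dz":0,"ax":9,"ay":15,"az":0},{"jaw":255,"dx":0,"dy":0,"dz":0,"ax":11.5,"ay":19.3,"az":0},{"jaw":255,"dx":0,"dy":0,"dz":0,"ax":14.1,"ay":23.6,"az":0},{"jaw":255,"dx":0,"dy":0,"dz":0,"ax":16.6,"ay":27.9,"az":0},{"jaw":255,"dx":0,"dy":0,"dz":0,"ax":18,"ay":30,"az":0},{"jaw":255,"dx":0,"dy":0,"dz":0,"ax":18,"ay":30,"az":0},{"jaw":255,"dx":0,"dy":0,"dz":0,"ax":18,"ay":30,"az":0},{"jaw":255,"dx":0,"dy":0,"dz":0,"ax":18,"ay":30,"az":0},{"jaw":255,"dx":0,"dy":0,"dz":0,"ax":18,"ay":30,"az":0},{"jaw":255,"dx":0,"dy":0,"dz":0,"ax":18,"ay":30,"az":0},{"jaw":255,"dx":0,"dy":0,"dz":0,"ax":18,"ay":30,"az":0}]'
python3 - <<'E'
from h import *
s=sense();print(s['q'],s['force'])
f=eyes.grab_frame("top");g=eyes.grab_frame("side")
cv2.imwrite("pics/tip.png",np.hstack([cv2.resize(f["frame"][110:260,380:530],(400,400)),cv2.resize(g["frame"][220:400,300:480],(400,400))])[:,:,::-1])
E
```

```text
clock: 8.1
eef_pos: [470.0, -286.1, 202.0]
tcp_rot: [[0.513, 0.43, -0.743], [0.858, -0.257, 0.444], [0.0, -0.865, -0.501]]
force: [1.3, -0.1, -4.1]
finger_gap: 9.5
[-0.59543052  0.89580226  1.08211761 -0.06102533  2.20794765 -0.06507003] [ 1.30048536 -0.12595439 -4.07272054]
```

View pics/tip.png

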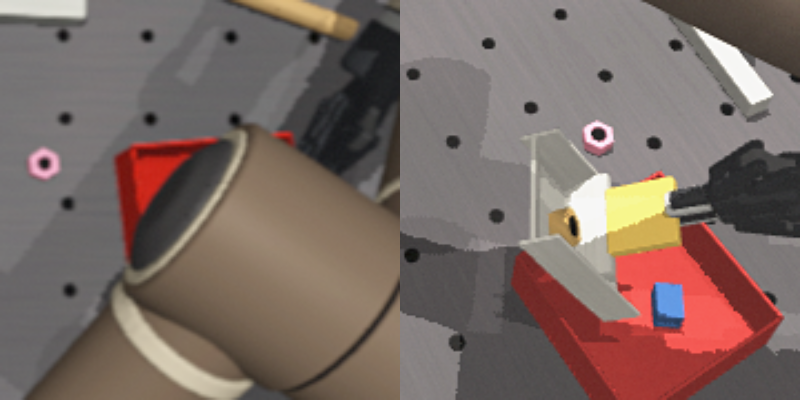

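The offcut is in the red tin (668,305 in the right half) and the nut rests against the divider, still in the dish (567,226). Now I'll tip the dish back level.

```bash
python3 -m handwheel '[{"jaw":255,"dx":0,"dy":0,"dz":0,"ax":-1.3,"ay":-2.1,"az":0},{"jaw":255,"dx":0,"dy":0,"dz":0,"ax":-3.8,"ay":-6.4,"az":0},{"jaw":255,"dx":0,"dy":0,"dz":0,"ax":-6.4,"ay":-10.7,"az":0},{"jaw":255,"dx":0,"dy":0,"dz":0,"ax":-9,"ay":-15,"az":0},{"jaw":255,"dx":0,"dy":0,"dz":0,"ax":-11.5,"ay":-19.3,"az":0},{"jaw":255,"dx":0,"dy":0,"dz":0,"ax":-14.1,"ay":-23.6,"az":0},{"jaw":255,"dx":0,"dy":0,"dz":0,"ax":-16.6,"ay":-27.9,"az":0},{"jaw":255,"dx":0,"dy":0,"dz":0,"ax":-19.2,"ay":-32.2,"az":0},{"jaw":255,"dx":0,"dy":0,"dz":0,"ax":-21.8,"ay":-36.5,"az":0},{"jaw":255,"dx":0,"dy":0,"dz":0,"ax":-24.4,"ay":-40.8,"az":0},{"jaw":255,"dx":0,"dy":0,"dz":0,"ax":-27,"ay":-45.1,"az":0},{"jaw":255,"dx":0,"dy":0,"dz":0,"ax":-29,"ay":-48.5,"az":0},{"jaw":255,"dx":0,"dy":0,"dz":0,"ax":-30.2,"ay":-50.5,"az":0},{"jaw":255,"dx":0,"dy":0,"dz":0,"ax":-30.8,"ay":-51.5,"az":0},{"jaw":255,"dx":0,"dy":0,"dz":0,"ax":-30.8,"ay":-51.5,"az":0},{"jaw":255,"dx":0,"dy":0,"dz":0,"ax":-30.8,"ay":-51.5,"az":0}]'
```

```text
clock: 9.8
eef_pos: [469.6, -285.8, 201.4]
tcp_rot: [[0.513, 0.858, -0.002], [0.858, -0.513, 0.001], [-0.0, -0.002, -1.0]]
force: [-1.0, 0.6, -3.6]
finger_gap: 9.2
```

```bash
python3 -m handwheel '[{"jaw":255,"dx":0,"dy":2,"dz":0,"ax":0,"ay":0,"az":0},{"jaw":255,"dx":2,"dy":9,"dz":0,"ax":0,"ay":0,"az":1},{"jaw":255,"dx":5,"dy":22,"dz":0,"ax":0,"ay":0,"az":4},{"jaw":255,"dx":9,"dy":40,"dz":0,"ax":0,"ay":0,"az":7},{"jaw":255,"dx":15,"dy":63,"dz":0,"ax":0,"ay":0,"az":11},{"jaw":255,"dx":21,"dy":90,"dz":0,"ax":0,"ay":0,"az":16},{"jaw":255,"dx":28,"dy":119,"dz":0,"ax":0,"ay":0,"az":22},{"jaw":255,"dx":35,"dy":148,"dz":0,"ax":0,"ay":0,"az":27},{"jaw":255,"dx":42,"dy":177,"dz":0,"ax":0,"ay":0,"az":33},{"jaw":255,"dx":49,"dy":206,"dz":0,"ax":0,"ay":0,"az":38},{"jaw":255,"dx":56,"dy":234,"dz":0,"ax":0,"ay":0,"az":43},{"jaw":255,"dx":62,"dy":259,"dz":-10,"ax":0,"ay":0,"az":48},{"jaw":255,"dx":67,"dy":280,"dz":-25,"ax":0,"ay":0,"az":52},{"jaw":255,"dx":71,"dy":296,"dz":-45,"ax":0,"ay":0,"az":55},{"jaw":255,"dx":73,"dy":307,"dz":-65,"ax":0,"ay":0,"az":57},{"jaw":255,"dx":74,"dy":311,"dz":-85,"ax":0,"ay":0,"az":57},{"jaw":255,"dx":74,"dy":311,"dz":-100,"ax":0,"ay":0,"az":57},{"jaw":255,"dx":74,"dy":311,"dz":-110,"ax":0,"ay":0,"az":57},{"jaw":255,"dx":74,"dy":311,"dz":-115,"ax":0,"ay":0,"az":57},{"jaw":255,"dx":74,"dy":311,"dz":-115,"ax":0,"ay":0,"az":57}]'
python3 - <<'E'
from h import *
g=eyes.grab_frame("side")
cv2.imwrite("pics/low.png",cv2.resize(g["frame"][180:400,300:500],(545,600))[:,:,::-1])
E
```

```text
clock: 11.8
eef_pos: [543.6, 24.8, 86.1]
tcp_rot: [[-0.441, 0.898, -0.001], [0.898, 0.441, -0.0], [0.0, -0.001, -1.0]]
force: [-0.4, -0.2, -3.5]
finger_gap: 9.4
```

View pics/low.png

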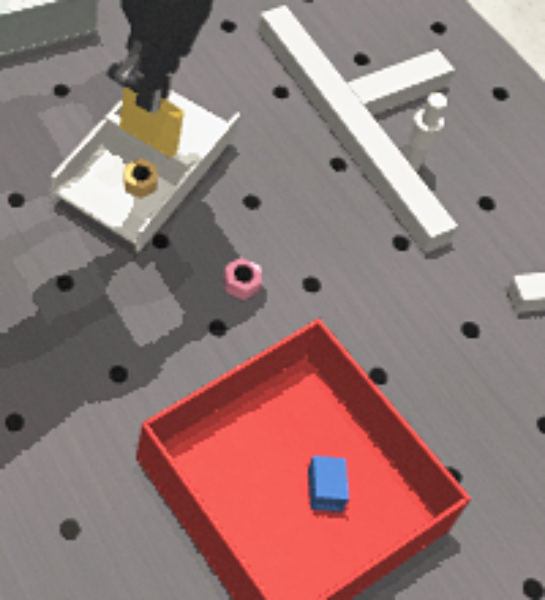

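The offcut is in the tin (329,483) and the nut is in the dish (141,176). I'll lower it to the table gently.

```bash
python3 -m handwheel '[{"jaw":255,"dx":0,"dy":0,"dz":-4,"ax":0,"ay":0,"az":0},{"jaw":255,"dx":0,"dy":0,"dz":-8,"ax":0,"ay":0,"az":0},{"jaw":255,"dx":0,"dy":0,"dz":-10,"ax":0,"ay":0,"az":0},{"jaw":255,"dx":0,"dy":0,"dz":-11,"ax":0,"ay":0,"az":0},{"jaw":255,"dx":0,"dy":0,"dz":-12,"ax":0,"ay":0,"az":0},{"jaw":255,"dx":0,"dy":0,"dz":-12,"ax":0,"ay":0,"az":0},{"jaw":255,"dx":0,"dy":0,"dz":-12,"ax":0,"ay":0,"az":0}]'
```

```text
clock: 12.55
eef_pos: [544.0, 25.0, 74.5]
tcp_rot: [[-0.441, 0.898, 0.0], [0.898, 0.441, -0.0], [-0.0, 0.0, -1.0]]
force: [0.0, -0.2, -3.7]
finger_gap: 9.0
```

```bash
python3 -m handwheel '[{"jaw":255,"dx":0,"dy":0,"dz":-0.5,"ax":0,"ay":0,"az":0},{"jaw":255,"dx":0,"dy":0,"dz":-1,"ax":0,"ay":0,"az":0},{"jaw":255,"dx":0,"dy":0,"dz":-1.5,"ax":0,"ay":0,"az":0},{"jaw":255,"dx":0,"dy":0,"dz":-1.5,"ax":0,"ay":0,"az":0},{"jaw":255,"dx":0,"dy":0,"dz":-1.5,"ax":0,"ay":0,"az":0}]'
```

```text
clock: 13.05
eef_pos: [544.1, 25.0, 73.8]
tcp_rot: [[-0.441, 0.898, 0.0], [0.898, 0.441, -0.0], [-0.0, 0.0, -1.0]]
force: [-2.3, 0.9, 4.1]
finger_gap: 9.2
```

Contact: the force reads +4 N at the same height as at pick-up. I'll release and retreat.

```bash
python3 -m handwheel '[{"jaw":200,"dx":0,"dy":0,"dz":0,"ax":0,"ay":0,"az":0},{"jaw":150,"dx":0,"dy":0,"dz":0,"ax":0,"ay":0,"az":0},{"jaw":0,"dx":0,"dy":0,"dz":0,"ax":0,"ay":0,"az":0},{"jaw":0,"dx":0,"dy":0,"dz":0,"ax":0,"ay":0,"az":0},{"jaw":0,"dx":0,"dy":0,"dz":0,"ax":0,"ay":0,"az":0},{"jaw":0,"dx":0,"dy":0,"dz":0,"ax":0,"ay":0,"az":0},{"jaw":0,"dx":0,"dy":0,"dz":0,"ax":0,"ay":0,"az":0},{"jaw":0,"dx":0,"dy":0,"dz":20,"ax":0,"ay":0,"az":0},{"jaw":0,"dx":0,"dy":0,"dz":60,"ax":0,"ay":0,"az":0},{"jaw":0,"dx":0,"dy":0,"dz":100,"ax":0,"ay":0,"az":0},{"jaw":0,"dx":-60,"dy":0,"dz":150,"ax":0,"ay":0,"az":0},{"jaw":0,"dx":-110,"dy":0,"dz":180,"ax":0,"ay":0,"az":0},{"jaw":0,"dx":-150,"dy":0,"dz":200,"ax":0,"ay":0,"az":0},{"jaw":0,"dx":-150,"dy":0,"dz":200,"ax":0,"ay":0,"az":0},{"jaw":0,"dx":-150,"dy":0,"dz":200,"ax":0,"ay":0,"az":0},{"jaw":0,"dx":-150,"dy":0,"dz":200,"ax":0,"ay":0,"az":0}]'
python3 - <<'E'
from h import *
g=eyes.grab_frame("side");f=eyes.grab_frame("top")
cv2.imwrite("pics/end.png",np.hstack([cv2.resize(f["frame"][110:260,290:510],(400,273)),cv2.resize(g["frame"][180:380,290:583],(400,273))])[:,:,::-1])
E
```

```text
clock: 14.65
eef_pos: [394.4, 25.0, 273.6]
tcp_rot: [[-0.441, 0.898, 0.003], [0.898, 0.441, -0.0], [-0.002, 0.003, -1.0]]
force: [-0.1, -0.3, -0.4]
finger_gap: 85.2
```

View pics/end.png

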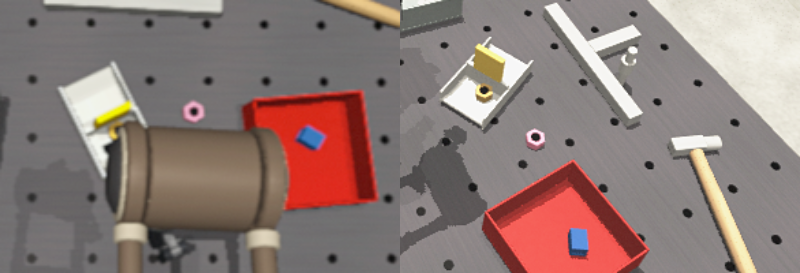

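The dish stands level on the table with the nut inside (484,92 in the right half). The offcut is in the red tin (578,241), and the gripper is clear. I'll hand the job in.

```bash
python3 -c "
from plant import finish_job; print(finish_job())"
```

```text
the job is handed in; nothing more can be done
None
```

The job is done and handed in at about 14.8 s of the 53 s allowed. I picked up the small dish by its yellow tab and tipped it 60° over the red tin until the blue offcut slid out. Then I set it down level where it had stood and let go.

**Last checks:** The final pictures show the offcut lying in the red tin and the brass nut in the dish. The dish stands upright on bare table, and the open gripper is well clear (wrist force about 0.5 N).

**Oddities:**
- **Refused move:** the first move command was refused because its rows lacked some keys, and nothing moved.
- **Finger opening:** it read about 9 mm on the 12 mm tab, but the pictures showed the grip held.
- **Wrist force:** right after tipping it still read about 4 N, but that reading is too noisy to show the offcut's weight leaving. I relied on the pictures for that.

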